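# Ratchet the bamboo clamp tight

## Robot

A 6-joint arm with a two-finger parallel gripper is mounted at the origin on the work surface. World frame = base frame: x ahead of the robot, y to its left, z up, the work surface at z = 0. Lengths are in m, angles in rad, forces in N, time in s.
With the tool pointing down it reaches from about 0.425 to 0.95 m from the base axis. Payload 3.5 kg.
Tool frame: the origin (TCP) lies on the centre line of the jaws, within the pads' length; the fingertips stand 11 mm ahead of it and the grasp point (between the pads) lies 8 mm behind it; y points along the fingers, x is the direction in which the jaws open and shut, and the axes are right-handed (so a half turn about y gives the same grasp; the last joint's range is limited). The gripper opens to 85 mm and grips with 20 to 120 N. Pads are 22 mm wide; open, the fingers measure 114 mm over their backs; the gripper's body (76 mm by 85 mm) begins 54 mm behind the grasp point. The pads swing forward as they close: fully open they stand 13 mm farther back than shut.
Start: joints at [1.171, 0.286, 1.577, -0, 1.279, -0.15], TCP at [0.167, 0.654, 0.242] pointing down, gripper open.
Joint ranges: [-2.77, 2.77], [-0.9, 2.22], [0.21, 2.48], [-1.53, 4.67], [0.24, 2.81], [-2.84, 2.84]. Speed limits (rad/s): [2.79, 2.79, 3.14, 3.14, 3.14, 3.14].

## Interface

Orientations are given as a unit quaternion [x, y, z, w].
In Python, from plant import get_state, read_camera, sign_off gives the robot as it stands.
- The arm moves only by the shell command python3 -m inch 'ROWS' [FORCE]. ROWS is JSON, a list of rows, each an object of numbers: "ax", "ay", "az": the turn, a rotation vector about the tool's x, y, z in rad; "x", "y", "z": the shift along the tool's x, y, z in mm; "hand": the closure, from -1 (fully open) to 1 (shut). In form: [{"ax": .., "ay": .., "az": .., "x": .., "y": .., "z": .., "hand": ..}, ...]. A call has 1 to 5 rows; each row shifts and turns the commanded pose from where the row before left it, along the tool's axes as they then stand; what a row does not reach is not made up. A row lasts 1/12 s, in which the tool goes at most 41.7 mm and 7.16 degrees, less where a joint would pass 70% of its speed; a pose out of reach is approached as far as the arm can. A call with a gripper value outside its range is refused whole. The fingers move at their own pace and stop on an object; FORCE is the grip in N (left out, the last holds). Time passes only in rows, so rows that do not move let the fingers close. It gives the time, the measured TCP pose, the force and the opening at its end, in the units of the state.
- get_state(): the state, without advancing time (a new reading comes with each control period).
- read_camera(name): name is "scene" or "top"; returns a dict with "img" (420x560x3 uint8, red, green, blue), "fov_y" (degrees; the focal length in pixels is half the picture's height over the tangent of half this angle, whatever the lens; pixels are square), "cx", "cy" (the principal point, pixels), "distortion" ([k1, k2, p1, p2, k3] as OpenCV has them; the pictures are not rectified), "T" (4x4, takes a point from camera to world coordinates). Camera axes: x right, y down, z forward; pixel columns grow to the right and rows downward; lengths in m; the calibration is good to about 2 mm. A picture is of the moment at which its call begins. There is no depth.
- sign_off(): hands the job in, once; it reports no verdict.
The state is a dict: "time": time; "qpos": joint angles; "dq": joint speeds; "joint_efforts": joint torques, N m; "eef_pos": TCP position; "tcp_rot": TCP orientation; "contact_force": force on the tool from outside, world axes, zero at the start; "wrist_torque": the same for the moment, N m; "opening": opening from 0.0 (shut) to 1.0 (fully open).
Only numpy, scipy, OpenCV 4.12 (cv2) and the standard library are available. Lean on these libraries where they do the work, as an engineer would, in place of code of your own. Each camera call takes 0.05 s, during which the arm holds its last target. There are 200 camera calls.

## Task

Two alike green ratchet clamps are bolted to the bench. Tighten the one that holds the round golden bamboo tube by swinging its red-handled lever to and fro in full strokes, until about half of the yellow plunger behind its pressing pad has gone into the grey jaw, then let go. A ratchet cannot be slackened, so do not overdo it, and leave the lever of the other clamp, the one with the flat wood strips, alone.

Things in the scene. Friction and masses are not known exactly. Their poses are not given: they have to be found in the camera images.
- clamp: the clamp to tighten, a golden bamboo tube (50 mm thick) in its cradle: green base 310 x 120 mm bolted down. Origin: at bench height on the upright axis of toothed wheel (100 mm across) and lever. z up; x runs from the axis along the jaw's travel to the bamboo, away from the handle. All but the handle is under 70 mm high. A notch (30 deg) moves the jaw 6 mm; the wheel stays where it is left.
- grip (a point): on the axis of this lever's red upright post, 24 mm thick, from 64 to 120 mm above the bench; the point is at 95 mm, 130 mm from the wheel's axis. The lever swings 0.6 rad either side of clamp -x, between stops, and stays put. Working stroke (3 to 6 N): counter-clockwise seen from above, to clamp -y; the return clicks idly. Starts near the back (+y) stop. 1 or 2 notches a stroke, 2 to 4 strokes.
- pad (a joint): how far the yellow plunger behind the black pad (20 mm thick, 32 mm of it showing at first, a black ring round its middle) is pushed into the grey jaw, in m: 0 free, 0.016 half in (ring at the jaw's face), 0.031 fully in. It grows only once the jaw has closed the first gap of 8 to 25 mm between pad and bamboo, then by what the jaw advances: 11.5 mm per rad of the wheel.
- spare_grip (a point): the same point on the red post of the other, equal clamp, which has three flat wood strips in it: not to be moved

How it is judged:
By the outcome, as a careful person would: the job done as asked, in the order asked, and still so for the second after the job is handed in, with the robot touching nothing.
It also fails if it takes over 58 s, if anything falls off the work surface, if the arm or the gripper's body presses on something with over 40 N, if the wrist force passes 120 N, or if a joint passes its speed limit or range.

## Working session

There is one attempt and no reset: what is moved stays moved. The work goes in short steps, Python scripts to look and compute and a shell command to move; the robot and the scene stay as the last step left them, time stands still between calls to the robot, and variables do not carry over. Pictures are saved under pics/ and viewed, about 8 in all and at most 12, crops included, and the job is handed in when it is done.

```bash
mkdir -p pics
cat > h.py <<'E'
import numpy as np, cv2
from plant import get_state, read_camera
def K(c):
    f=210/np.tan(np.radians(c["fov_y"])/2); return np.array([[f,0,c["cx"]],[0,f,c["cy"]],[0,0,1]])
def onplane(c,uv,z):
    p=cv2.undistortPoints(np.array(uv,float).reshape(-1,1,2),K(c),np.array(c["distortion"],float)).reshape(-1,2)
    T=np.array(c["T"]); d=np.c_[p,np.ones(len(p))]@T[:3,:3].T; o=T[:3,3]
    return o+d*((z-o[2])/d[:,2])[:,None]
def proj(c,P):
    Ti=np.linalg.inv(np.array(c["T"])); 
    return cv2.projectPoints(np.array(P,float).reshape(-1,3),cv2.Rodrigues(Ti[:3,:3])[0],Ti[:3,3],K(c),np.array(c["distortion"],float))[0].reshape(-1,2)
def save(c,n): cv2.imwrite(f"pics/{n}.png",c["img"][:,:,::-1])
E
python3 - <<'E'
from h import *
for n in("scene","top"):
    c=read_camera(n); save(c,n+"0"); print(n,np.round(c["T"],3).tolist(),c["fov_y"],c["distortion"])
s=get_state(); print(s)
E
```

```text
scene [[0.504, 0.677, -0.535, 0.929], [0.863, -0.388, 0.322, -0.19], [0.01, -0.625, -0.781, 0.626], [0.0, 0.0, 0.0, 1.0]] 55.401473676352545 [-0.06735863  0.          0.          0.          0.        ]
top [[0.009, -0.986, 0.165, 0.411], [-1.0, -0.009, 0.003, 0.046], [-0.001, -0.165, -0.986, 0.972], [0.0, 0.0, 0.0, 1.0]] 55.36987521041992 [-0.06841698  0.          0.          0.          0.        ]
{'time': 0.1, 'qpos': array([ 1.17099410e+00,  2.87131994e-01,  1.57805843e+00,  2.60631760e-05,
        1.27862104e+00, -1.49993130e-01]), 'dq': array([-1.63065642e-04, -3.23614649e-06, -4.17256293e-03, -1.34076583e-03,
       -1.41746790e-03,  1.92176378e-03]), 'joint_efforts': array([ 9.15586497e-04, -4.07293081e+01, -2.93700886e+01, -1.40161451e-04,
        3.32360229e-03,  3.06357879e-05]), 'eef_pos': array([0.16660325, 0.65351204, 0.2410338 ]), 'tcp_rot': array([ 0.55877169,  0.43312364, -0.43450116, -0.55802048]), 'contact_force': array([ 0.05657495, -0.38745516, -0.6078695 ]), 'wrist_torque': array([-0.0119172 , -0.03271373,  0.00215963]), 'opening': 1.0031021250226304}
```

View pics/scene0.png

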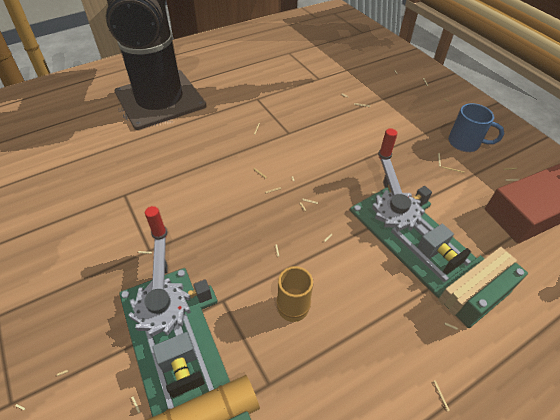

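View pics/top0.png

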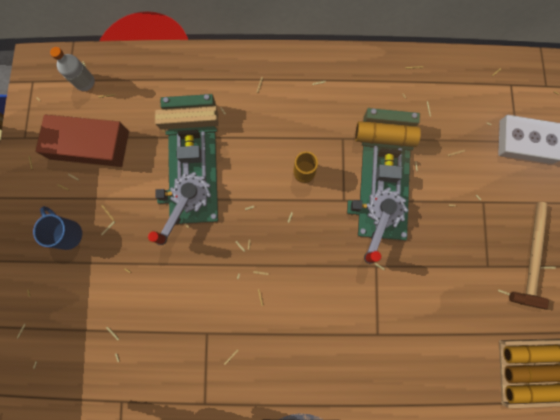

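The target (bamboo tube) is the right clamp in the top view: red post at (375,257), hub at (388,206), tube at (388,133). In the scene view it is at lower left, with its post at (154,220) and hub at (157,300). The spare is the left clamp in the top view.

```bash
cat >> h.py <<'E'
def redblobs(c):
    h=cv2.cvtColor(c["img"],cv2.COLOR_RGB2HSV); m=(((h[...,0]<5)|(h[...,0]>174))&(h[...,1]>190)&(h[...,2]>90)).astype(np.uint8)
    n,l,s,ce=cv2.connectedComponentsWithStats(m); return [(s[i].tolist(),ce[i].round(1).tolist()) for i in range(1,n) if s[i][4]>25]
def tri(a,ua,b,ub):
    A=[];y=[]
    for c,u in((a,ua),(b,ub)):
        o=np.array(c["T"])[:3,3]; d=onplane(c,[u],0)[0]-o; d/=np.linalg.norm(d); M=np.eye(3)-np.outer(d,d); A.append(M); y.append(M@o)
    return np.linalg.lstsq(np.vstack(A),np.hstack(y),rcond=None)[0]
E
python3 - <<'E'
from h import *
S=read_camera("scene");T=read_camera("top")
print("scene",redblobs(S));print("top",redblobs(T))
print("hub tri",tri(T,(388,205),S,(156,299)))
print("hub z.07",onplane(T,[(388,205)],.07),onplane(S,[(156,299)],.07))
print("post top z.12",onplane(T,[(375.5,257)],.12),"scene",onplane(S,[(153,211)],.12))
# base corner bolts / rail direction: tube ends
print("tube z.05ish",onplane(T,[(358,131),(418,135)],.05))
h=cv2.cvtColor(T["img"],cv2.COLOR_RGB2HSV);m=((h[...,0]>50)&(h[...,0]<90)&(h[...,1]>90)).astype(np.uint8);m[:,:300]=0
p=np.argwhere(m)[:,::-1].astype(np.float32); w=onplane(T,p,.012)[:,:2]; r=cv2.minAreaRect(w.astype(np.float32)); print("base",r, cv2.boxPoints(r))
big=cv2.resize(T["img"][95:270,330:440],None,fx=4.5,fy=3.4*4.5/3.4*0.75) if 0 else cv2.resize(T["img"][100:270,330:440],None,fx=3.5,fy=3.5,interpolation=cv2.INTER_CUBIC)
b2=cv2.resize(S["img"][200:420,90:270],None,fx=2.7,fy=2.7,interpolation=cv2.INTER_CUBIC)
o=np.zeros((600,800,3),np.uint8);b2=b2[:594,:415];o[:595,:385]=big[:595];o[:594,385:800]=b2
save({"img":o},"crop1")
E
```

```text
scene []
top [([100, 13, 88, 28, 1749], [144.4, 28.2]), ([148, 232, 11, 10, 80], [153.1, 236.2]), ([367, 252, 14, 10, 108], [373.6, 256.5])]
hub tri [ 0.58865218 -0.20139703  0.05867867]
hub z.07 [[ 0.58708234 -0.19578758  0.07      ]] [[ 0.59441789 -0.20356261  0.07      ]]
post top z.12 [[ 0.46425075 -0.15175013  0.12      ]] scene [[ 0.46962675 -0.15209753  0.12      ]]
tube z.05ish [[ 0.77377869 -0.13470118  0.05      ]
 [ 0.76597004 -0.28201338  0.05      ]]
base ((0.6036686897277832, -0.17440852522850037), (0.12615463137626648, 0.15327297151088715), 60.42380142211914) [[ 0.50588423 -0.19144058]
 [ 0.6391857  -0.26709315]
 [ 0.70145315 -0.15737647]
 [ 0.56815165 -0.0817239 ]]
```

View pics/crop1.png

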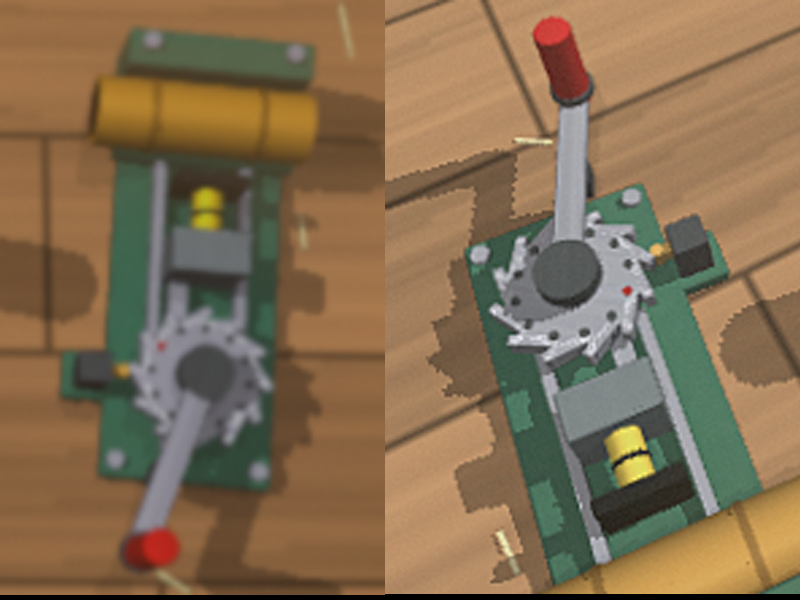

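Run:
```python
from h import *
S=read_camera("scene");T=read_camera("top")
hub=tri(T,(388.6,207.1),S,(157,300.7)); post=tri(T,(374.9,256.6),S,(151.5,212.2))
print("hub",hub,"post",post,np.linalg.norm((hub-post)[:2]))
print("hub .07",onplane(T,[(388.6,207.1)],.07),"post .12",onplane(T,[(374.9,256.6)],.12),onplane(S,[(151.5,212.2)],.12))
rb=onplane(T,[(362.9,230.9),(404,234.3)],.016);print("rear bolts",rb,np.linalg.norm(rb[1]-rb[0]))
fb=onplane(T,[(373.7,111.1),(414.9,115.1)],.06);print("front",fb,np.linalg.norm(fb[1]-fb[0]))
for a,b in((rb[1],rb[0]),(fb[1],fb[0])): d=b-a; print("x yaw from bolts",np.arctan2(-d[0],d[1]))
m=fb.mean(0)-rb.mean(0); print("yaw from midline",np.arctan2(m[1],m[0]),np.linalg.norm(m[:2]))
# tool axes
from scipy.spatial.transform import Rotation as R
print(R.from_quat(get_state()["tcp_rot"]).as_matrix().round(3))
```

```text
hub [ 0.58592564 -0.20314689  0.0494482 ] post [ 0.46516907 -0.15339892  0.11305047] 0.1306024916623101
hub .07 [[ 0.58217004 -0.19700787  0.07      ]] post .12 [[ 0.46509369 -0.15048501  0.12      ]] [[ 0.47084073 -0.15510495  0.12      ]]
rear bolts [[ 0.5334152  -0.14705861  0.016     ]
 [ 0.52590678 -0.24689986  0.016     ]] 0.1001231779786104
front [[ 0.82173307 -0.17263242  0.06      ]
 [ 0.81329061 -0.27372908  0.06      ]] 0.10144856046523011
x yaw from bolts -0.07506226778105557
x yaw from bolts -0.08331551193479131
yaw from midline -0.09077446268442355 0.2890408833539192
[[ 0.247 -0.    -0.969]
 [ 0.969 -0.001  0.247]
 [-0.001 -1.     0.   ]]
```

Hub (0.586,-0.203), post (0.4655,-0.153), and their separation of 131 mm matches the 130 mm given. The clamp's yaw is about -0.085. I'll go round to above the post.

```bash
A='[{"x":-20.6,"z":-28.2,"hand":-1},{"x":-20.6,"z":-28.2,"hand":-1},{"x":-20.6,"z":-28.2,"hand":-1},{"x":-20.6,"z":-28.2,"hand":-1},{"x":-20.6,"z":-28.2,"hand":-1}]' ; unset A
python3 -m inch '[{"x":-20.6,"z":-28.2,"hand":-1},{"x":-20.6,"z":-28.2,"hand":-1},{"x":-20.6,"z":-28.2,"hand":-1},{"x":-20.6,"z":-28.2,"hand":-1},{"x":-20.6,"z":-28.2,"hand":-1}]'
python3 -m inch '[{"x":-20.6,"z":-28.2,"hand":-1},{"x":-20.6,"z":-28.2,"hand":-1},{"x":-20.6,"z":-28.2,"hand":-1},{"x":-20.6,"z":-28.2,"hand":-1},{"x":-20.6,"z":-28.2,"hand":-1}]'
python3 -m inch '[{"x":-20.6,"z":-28.2,"hand":-1},{"x":-20.6,"z":-28.2,"hand":-1},{"x":-20.6,"z":-28.2,"hand":-1},{"x":-20.6,"z":-28.2,"hand":-1},{"x":-20.6,"z":-28.2,"hand":-1}]'
python3 -m inch '[{"x":-33.3,"z":-5.5,"hand":-1},{"x":-33.3,"z":-5.5,"hand":-1},{"x":-33.3,"z":-5.5,"hand":-1},{"x":-33.3,"z":-5.5,"hand":-1},{"x":-33.3,"z":-5.5,"hand":-1}]'
python3 -m inch '[{"x":-33.3,"z":-5.5,"hand":-1},{"x":-33.3,"z":-5.5,"hand":-1},{"x":-33.3,"z":-5.5,"hand":-1},{"x":-33.3,"z":-5.5,"hand":-1},{"x":-33.3,"z":-5.5,"hand":-1}]'
python3 -m inch '[{"x":-33.3,"z":-5.5,"hand":-1},{"x":-33.3,"z":-5.5,"hand":-1},{"ay":0.07},{"ay":0.07},{"x":0}]'
python3 -c "
from plant import *
from scipy.spatial.transform import Rotation as R
s=get_state();print(s['qpos'],s['contact_force'],R.from_quat(s['tcp_rot']).as_matrix().round(3))"
```

```text
[ 1.17099041e+00  2.86684076e-01  1.57717466e+00 -3.16521029e-05
  1.27859645e+00 -1.50003289e-01] [-0.60675578 -0.23854904 -0.38444671] [[ 0.247 -0.    -0.969]
 [ 0.969 -0.001  0.247]
 [-0.001 -1.     0.   ]]validation failed for argument at $[0]...
validation failed for argument at $[0]...
validation failed for argument at $[0]...
validation failed for argument at $[0]...
validation failed for argument at $[0]...
validation failed for argument at $[0]...
```

Every row was refused, probably because each one needs all seven keys. I'll test with one row.

```bash
python3 -m inch '[{"ax":0,"ay":0,"az":0,"x":-20.6,"y":0,"z":-28.2,"hand":-1}]'
```

```text
time: 0.38
eef_pos: [0.1864, 0.6294, 0.2419]
tcp_rot: [-0.557, -0.435, 0.435, 0.558]
contact_force: [0.8, -0.9, -0.3]
opening: 1.005
```

```bash
python3 -m inch '[{"ax":0,"ay":0,"az":0,"x":-20.6,"y":0,"z":-28.2,"hand":-1},{"ax":0,"ay":0,"az":0,"x":-20.6,"y":0,"z":-28.2,"hand":-1},{"ax":0,"ay":0,"az":0,"x":-20.6,"y":0,"z":-28.2,"hand":-1},{"ax":0,"ay":0,"az":0,"x":-20.6,"y":0,"z":-28.2,"hand":-1},{"ax":0,"ay":0,"az":0,"x":-20.6,"y":0,"z":-28.2,"hand":-1}]'
python3 -m inch '[{"ax":0,"ay":0,"az":0,"x":-20.6,"y":0,"z":-28.2,"hand":-1},{"ax":0,"ay":0,"az":0,"x":-20.6,"y":0,"z":-28.2,"hand":-1},{"ax":0,"ay":0,"az":0,"x":-20.6,"y":0,"z":-28.2,"hand":-1},{"ax":0,"ay":0,"az":0,"x":-20.6,"y":0,"z":-28.2,"hand":-1},{"ax":0,"ay":0,"az":0,"x":-20.6,"y":0,"z":-28.2,"hand":-1}]'
python3 -m inch '[{"ax":0,"ay":0,"az":0,"x":-20.6,"y":0,"z":-28.2,"hand":-1},{"ax":0,"ay":0,"az":0,"x":-20.6,"y":0,"z":-28.2,"hand":-1},{"ax":0,"ay":0,"az":0,"x":-20.6,"y":0,"z":-28.2,"hand":-1},{"ax":0,"ay":0,"az":0,"x":-20.6,"y":0,"z":-28.2,"hand":-1}]'
python3 -m inch '[{"ax":0,"ay":0,"az":0,"x":-33.3,"y":0,"z":-5.5,"hand":-1},{"ax":0,"ay":0,"az":0,"x":-33.3,"y":0,"z":-5.5,"hand":-1},{"ax":0,"ay":0,"az":0,"x":-33.3,"y":0,"z":-5.5,"hand":-1},{"ax":0,"ay":0,"az":0,"x":-33.3,"y":0,"z":-5.5,"hand":-1},{"ax":0,"ay":0,"az":0,"x":-33.3,"y":0,"z":-5.5,"hand":-1}]'
python3 -m inch '[{"ax":0,"ay":0,"az":0,"x":-33.3,"y":0,"z":-5.5,"hand":-1},{"ax":0,"ay":0,"az":0,"x":-33.3,"y":0,"z":-5.5,"hand":-1},{"ax":0,"ay":0,"az":0,"x":-33.3,"y":0,"z":-5.5,"hand":-1},{"ax":0,"ay":0,"az":0,"x":-33.3,"y":0,"z":-5.5,"hand":-1},{"ax":0,"ay":0,"az":0,"x":-33.3,"y":0,"z":-5.5,"hand":-1}]'
python3 -m inch '[{"ax":0,"ay":0,"az":0,"x":-33.3,"y":0,"z":-5.5,"hand":-1},{"ax":0,"ay":0,"az":0,"x":-33.3,"y":0,"z":-5.5,"hand":-1},{"ax":0,"ay":0.07,"az":0,"x":0,"y":0,"z":0,"hand":-1},{"ax":0,"ay":0.07,"az":0,"x":0,"y":0,"z":0,"hand":-1},{"ax":0,"ay":0,"az":0,"x":0,"y":0,"z":0,"hand":-1}]'
python3 -c "
from plant import *
from scipy.spatial.transform import Rotation as R
s=get_state();print(s['qpos'],s['eef_pos'],s['contact_force'],R.from_quat(s['tcp_rot']).as_matrix().round(3))"
```

```text
time: 0.8
eef_pos: [0.3009, 0.4911, 0.2424]
tcp_rot: [0.558, 0.434, -0.434, -0.558]
contact_force: [0.9, 0.3, 0.8]
opening: 0.998
time: 1.22
eef_pos: [0.4122, 0.3563, 0.2425]
tcp_rot: [0.558, 0.434, -0.434, -0.558]
contact_force: [0.6, -0.6, -0.0]
opening: 1.006
time: 1.55
eef_pos: [0.5011, 0.2486, 0.2425]
tcp_rot: [0.558, 0.434, -0.434, -0.558]
contact_force: [0.5, 0.4, 0.4]
opening: 1.003
time: 1.97
eef_pos: [0.4854, 0.0804, 0.2424]
tcp_rot: [0.558, 0.434, -0.434, -0.558]
contact_force: [0.8, -0.7, -0.4]
opening: 1.001
time: 2.38
eef_pos: [0.4708, -0.0877, 0.2426]
tcp_rot: [0.559, 0.434, -0.434, -0.558]
contact_force: [0.2, 0.3, 0.0]
opening: 1.003
time: 2.8
eef_pos: [0.4652, -0.1543, 0.2423]
tcp_rot: [-0.588, -0.393, 0.393, 0.588]
contact_force: [0.4, -0.4, 0.2]
opening: 1.001
[-5.27517755e-01 -1.30308942e-01  2.01977374e+00  2.83314072e-05
  1.25217493e+00 -1.70555607e+00] [ 0.46523934 -0.15426078  0.2423157 ] [ 0.37930357 -0.43222295  0.19157751] [[ 0.383 -0.    -0.924]
 [ 0.924  0.     0.383]
 [ 0.    -1.     0.   ]]
```

```bash
python3 -m inch '[{"ax":0,"ay":0.07,"az":0,"x":0,"y":30,"z":0,"hand":-1},{"ax":0,"ay":0.07,"az":0,"x":0,"y":30,"z":0,"hand":-1},{"ax":0,"ay":0.07,"az":0,"x":0,"y":30,"z":0,"hand":-1},{"ax":0,"ay":0.07,"az":0,"x":0,"y":30,"z":0,"hand":-1},{"ax":0,"ay":0.07,"az":0,"x":0,"y":30,"z":0,"hand":-1}]'
python3 -m inch '[{"ax":0,"ay":0,"az":0,"x":0,"y":0,"z":0,"hand":0.2},{"ax":0,"ay":0,"az":0,"x":0,"y":0,"z":0,"hand":0.2},{"ax":0,"ay":0,"az":0,"x":0,"y":0,"z":0,"hand":0.2},{"ax":0,"ay":0,"az":0,"x":0,"y":0,"z":0,"hand":0.2}]' 40
python3 - <<'E'
from h import *
S=read_camera("scene");T=read_camera("top")
b2=cv2.resize(S["img"][130:420,60:280],None,fx=2,fy=2,interpolation=cv2.INTER_CUBIC)
t=cv2.resize(T["img"][130:310,310:440],None,fx=2.7,fy=2.7,interpolation=cv2.INTER_CUBIC)
o=np.zeros((600,800,3),np.uint8);o[:580,:440]=b2;o[:486,445:796]=t
save({"img":o},"grip1")
E
```

```text
time: 3.22
eef_pos: [0.4656, -0.153, 0.0913]
tcp_rot: [0.647, 0.285, -0.285, -0.647]
contact_force: [1.0, -1.0, -0.3]
opening: 1.002
time: 3.55
eef_pos: [0.4672, -0.1542, 0.0949]
tcp_rot: [0.648, 0.287, -0.285, -0.645]
contact_force: [1.2, -0.1, 0.5]
opening: 0.451
```

View pics/grip1.png

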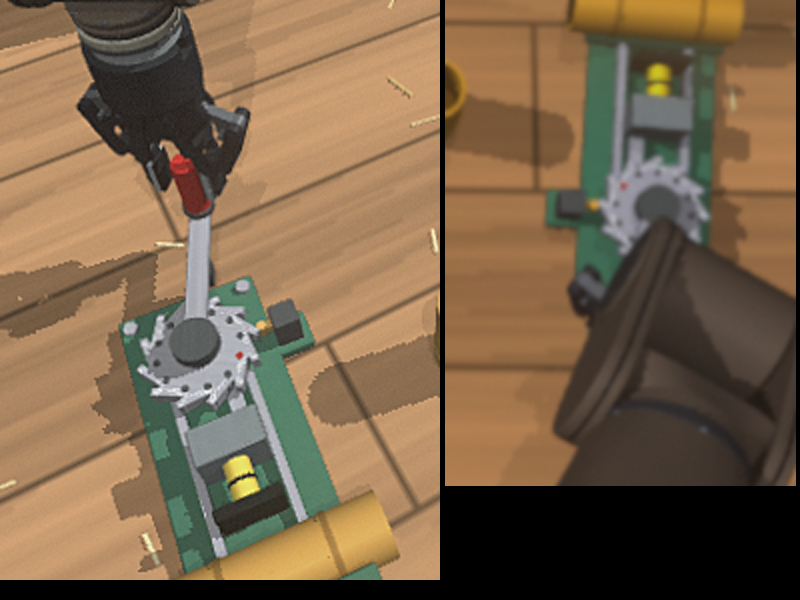

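The post is between the fingers and the plunger stays visible in the scene view. I'll grip, then go back towards the rear stop.

```bash
python3 -m inch '[{"ax":0,"ay":0,"az":0,"x":0,"y":0,"z":0,"hand":1},{"ax":0,"ay":0,"az":0,"x":0,"y":0,"z":0,"hand":1},{"ax":0,"ay":0,"az":0,"x":0,"y":0,"z":0,"hand":1},{"ax":0,"ay":0,"az":0,"x":0,"y":0,"z":0,"hand":1}]' 40
python3 -m inch '[{"ax":0,"ay":0.06,"az":0,"x":7.4,"y":0,"z":2.45,"hand":1},{"ax":0,"ay":0.06,"az":0,"x":7.4,"y":0,"z":2.45,"hand":1},{"ax":0,"ay":0,"az":0,"x":0,"y":0,"z":0,"hand":1}]'
python3 -m inch '[{"ax":0,"ay":0.06,"az":0,"x":7.4,"y":0,"z":2.45,"hand":1},{"ax":0,"ay":0,"az":0,"x":0,"y":0,"z":0,"hand":1}]'
```

```text
time: 3.98
eef_pos: [0.4666, -0.154, 0.0943]
tcp_rot: [0.648, 0.286, -0.285, -0.646]
contact_force: [-0.9, -0.2, 7.1]
opening: 0.271
time: 4.23
eef_pos: [0.4735, -0.1392, 0.0942]
tcp_rot: [0.664, 0.246, -0.245, -0.662]
contact_force: [-3.0, 0.7, 7.7]
opening: 0.268
time: 4.4
eef_pos: [0.4772, -0.1328, 0.0942]
tcp_rot: [0.671, 0.226, -0.226, -0.67]
contact_force: [-3.0, 0.8, 7.8]
opening: 0.271
```

```bash
python3 -m inch '[{"ax":0,"ay":0.06,"az":0,"x":7.4,"y":0,"z":2.45,"hand":1},{"ax":0,"ay":0,"az":0,"x":0,"y":0,"z":0,"hand":1}]'
python3 -m inch '[{"ax":0,"ay":0.03,"az":0,"x":3.7,"y":0,"z":1.3,"hand":1},{"ax":0,"ay":0,"az":0,"x":0,"y":0,"z":0,"hand":1}]'
```

```text
time: 4.57
eef_pos: [0.4816, -0.1262, 0.0942]
tcp_rot: [0.677, 0.206, -0.205, -0.676]
contact_force: [-3.7, 1.3, 7.9]
opening: 0.267
time: 4.73
eef_pos: [0.4837, -0.1233, 0.0942]
tcp_rot: [0.68, 0.196, -0.196, -0.679]
contact_force: [-3.3, -0.1, 9.2]
opening: 0.268
```

First full working stroke: 19 rows of 0.06 rad, counter-clockwise.

```bash
cat > look.py <<'E'
import sys; from h import *
S=read_camera("scene"); n=sys.argv[1]
b=cv2.resize(S["img"][270:420,110:270],None,fx=4,fy=4,interpolation=cv2.INTER_CUBIC); save({"img":b},n)
h=cv2.cvtColor(S["img"],cv2.COLOR_RGB2HSV);m=((h[...,0]>25)&(h[...,0]<33)&(h[...,1]>150)&(h[...,2]>130)).astype(np.uint8);m[:300]=0
k,l,s,ce=cv2.connectedComponentsWithStats(m);print([(s[i].tolist(),ce[i].round(1).tolist()) for i in range(1,k) if s[i][4]>8])
s=get_state();p=s["eef_pos"]-[.586,-.203,0];print("t",s["time"],"r",np.hypot(p[0],p[1]),"ang",np.arctan2(-p[1],-p[0])+.085, "q6",s["qpos"][5])
E
python3 look.py l0
python3 -m inch '[{"ax":0,"ay":-0.06,"az":0,"x":-7.24,"y":0,"z":-2.89,"hand":1},{"ax":0,"ay":-0.06,"az":0,"x":-7.24,"y":0,"z":-2.89,"hand":1},{"ax":0,"ay":-0.06,"az":0,"x":-7.24,"y":0,"z":-2.89,"hand":1},{"ax":0,"ay":-0.06,"az":0,"x":-7.24,"y":0,"z":-2.89,"hand":1},{"ax":0,"ay":-0.06,"az":0,"x":-7.24,"y":0,"z":-2.89,"hand":1}]'
python3 -m inch '[{"ax":0,"ay":-0.06,"az":0,"x":-7.24,"y":0,"z":-2.89,"hand":1},{"ax":0,"ay":-0.06,"az":0,"x":-7.24,"y":0,"z":-2.89,"hand":1},{"ax":0,"ay":-0.06,"az":0,"x":-7.24,"y":0,"z":-2.89,"hand":1},{"ax":0,"ay":-0.06,"az":0,"x":-7.24,"y":0,"z":-2.89,"hand":1},{"ax":0,"ay":-0.06,"az":0,"x":-7.24,"y":0,"z":-2.89,"hand":1}]'
python3 look.py l1
python3 -m inch '[{"ax":0,"ay":-0.06,"az":0,"x":-7.24,"y":0,"z":-2.89,"hand":1},{"ax":0,"ay":-0.06,"az":0,"x":-7.24,"y":0,"z":-2.89,"hand":1},{"ax":0,"ay":-0.06,"az":0,"x":-7.24,"y":0,"z":-2.89,"hand":1},{"ax":0,"ay":-0.06,"az":0,"x":-7.24,"y":0,"z":-2.89,"hand":1},{"ax":0,"ay":-0.06,"az":0,"x":-7.24,"y":0,"z":-2.89,"hand":1}]'
python3 -m inch '[{"ax":0,"ay":-0.06,"az":0,"x":-7.24,"y":0,"z":-2.89,"hand":1},{"ax":0,"ay":-0.06,"az":0,"x":-7.24,"y":0,"z":-2.89,"hand":1},{"ax":0,"ay":-0.06,"az":0,"x":-7.24,"y":0,"z":-2.89,"hand":1},{"ax":0,"ay":0,"az":0,"x":0,"y":0,"z":0,"hand":1}]'
python3 look.py l2
```

```text
[]
t 4.7833 r 0.12970010535737844 ang -0.5759356689932712 q6 -1.0145554758981166
time: 5.2
eef_pos: [0.4654, -0.1572, 0.0942]
tcp_rot: [0.643, 0.297, -0.294, -0.642]
contact_force: [2.8, 6.2, 4.9]
opening: 0.269
time: 5.62
eef_pos: [0.4578, -0.1956, 0.0943]
tcp_rot: [0.592, 0.39, -0.387, -0.59]
contact_force: [3.3, 3.7, 5.0]
opening: 0.272
[]
t 5.6667 r 0.1284340767663041 ang 0.03631869715259078 q6 -1.7763991514626218
time: 6.08
eef_pos: [0.4617, -0.2337, 0.0942]
tcp_rot: [0.528, 0.473, -0.47, -0.525]
contact_force: [4.8, 5.5, 6.8]
opening: 0.274
time: 6.42
eef_pos: [0.4699, -0.2566, 0.0943]
tcp_rot: [0.484, 0.518, -0.516, -0.48]
contact_force: [5.1, 2.4, 5.7]
opening: 0.268
[]
t 6.4667 r 0.12790443060774556 ang 0.5147394507300522 q6 -2.331857593263863
```

```bash
python3 -m inch '[{"ax":0,"ay":-0.05,"az":0,"x":-6,"y":0,"z":-2.4,"hand":1},{"ax":0,"ay":0,"az":0,"x":0,"y":0,"z":0,"hand":1}]'
python3 look.py l3
```

```text
time: 6.63
eef_pos: [0.4725, -0.2619, 0.0943]
tcp_rot: [0.471, 0.53, -0.527, -0.468]
contact_force: [5.2, 3.8, 4.9]
opening: 0.267
[]
t 6.6833 r 0.12787259193230158 ang 0.5620042771835831 q6 -2.3863254264378106
```

View pics/l3.png

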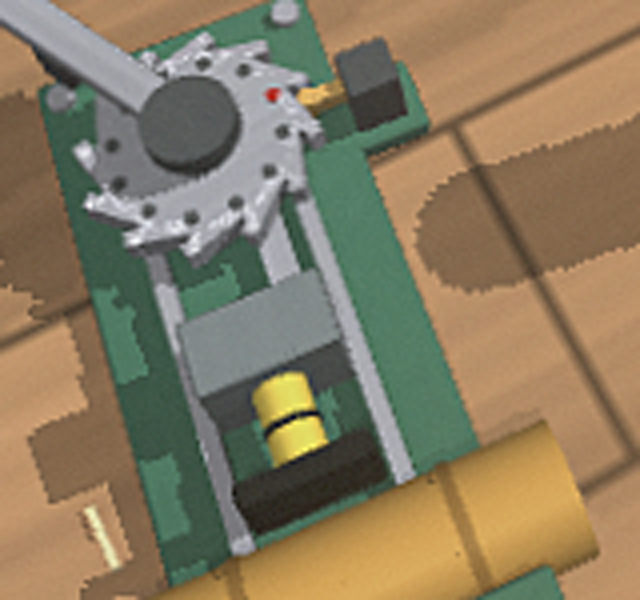

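The stroke turned the wheel and the jaw advanced. The red dot is now at scene (178,294). The plunger is still fully out, its ring at about crop (292,418), with a visible gap to the bamboo. Next I'll quantify the wheel angle and fix the masks.

```bash
cat > look.py <<'E'
import sys; from h import *
S=read_camera("scene"); n=sys.argv[1]
b=cv2.resize(S["img"][270:420,110:270],None,fx=4,fy=4,interpolation=cv2.INTER_CUBIC); save({"img":b},n); np.save(n,S["img"])
I=S["img"].astype(int); r,g,bb=I[...,0],I[...,1],I[...,2]
m=((r-g>70)&(r-bb>70)); m[:270]=0;m[:,:120]=0;m[:,215:]=0;m[340:]=0
w=(r-np.maximum(g,bb))*m; ys,xs=np.nonzero(w)
if len(xs): 
  d=np.array([np.average(xs,weights=w[ys,xs]),np.average(ys,weights=w[ys,xs])]); P=onplane(S,[d],.05)[0]-[.586,-.203,0]
  print("dot",d.round(1),len(xs),"r",np.hypot(P[0],P[1]).round(4),"ang",np.arctan2(P[1],P[0]).round(3))
y=((r>170)&(g>150)&(bb<90)).astype(np.uint8);y[:320]=0
k,l,s,ce=cv2.connectedComponentsWithStats(y);print("yel",[(s[i].tolist(),ce[i].round(1).tolist()) for i in range(1,k) if s[i][4]>8])
s=get_state();p=s["eef_pos"]-[.586,-.203,0];print("t",s["time"],"r",np.hypot(p[0],p[1]).round(4),"ang",(np.arctan2(-p[1],-p[0])+.085).round(3), "q6",s["qpos"][5].round(2))
E
python3 look.py l4
python3 - <<'E'
from h import *
S=read_camera("scene")
for d in((179.6,307.8),(178.3,293.75)):
  for z in(.04,.05,.06):
    P=onplane(S,[d],z)[0]-[.586,-.203,0];print(d,z,np.hypot(P[0],P[1]),np.arctan2(P[1],P[0]))
E
```

```text
dot [177.8 293. ] 8 r 0.0335 ang 1.466
yel [([180, 363, 8, 9, 15], [184.8, 365.9]), ([175, 364, 5, 11, 25], [177.0, 369.7]), ([187, 374, 5, 8, 12], [189.2, 377.4]), ([178, 377, 5, 8, 21], [180.2, 380.6]), ([225, 382, 28, 20, 199], [238.8, 390.9]), ([172, 396, 53, 24, 359], [199.0, 409.0]), ([229, 396, 27, 15, 108], [243.0, 402.6]), ([205, 408, 22, 12, 82], [217.2, 414.7])]
t 6.7333 r 0.1279 ang 0.561 q6 -2.39
(179.6, 307.8) 0.04 0.03543677370892095 0.8349026690954457
(179.6, 307.8) 0.05 0.03915278976348219 0.7276861973702148
(179.6, 307.8) 0.06 0.04323889962546885 0.6398715451071595
(178.3, 293.75) 0.04 0.03383879346164673 1.5901347668649588
(178.3, 293.75) 0.05 0.03388195036725563 1.4163523981349668
(178.3, 293.75) 0.06 0.03492834922454853 1.2480436373643535
```

The wheel turned about 0.7 rad (8 mm) on that stroke. Now the return, then a second stroke with a look afterwards. The jaw total will be 21 mm at most, so the pad is at most 13 mm and can't overshoot.

```bash
python3 -m inch '[{"ax":0,"ay":0.06,"az":0,"x":7.4,"y":0,"z":2.45,"hand":1},{"ax":0,"ay":0.06,"az":0,"x":7.4,"y":0,"z":2.45,"hand":1},{"ax":0,"ay":0.06,"az":0,"x":7.4,"y":0,"z":2.45,"hand":1},{"ax":0,"ay":0.06,"az":0,"x":7.4,"y":0,"z":2.45,"hand":1},{"ax":0,"ay":0.06,"az":0,"x":7.4,"y":0,"z":2.45,"hand":1}]'|grep -E "for"
python3 -m inch '[{"ax":0,"ay":0.06,"az":0,"x":7.4,"y":0,"z":2.45,"hand":1},{"ax":0,"ay":0.06,"az":0,"x":7.4,"y":0,"z":2.45,"hand":1},{"ax":0,"ay":0.06,"az":0,"x":7.4,"y":0,"z":2.45,"hand":1},{"ax":0,"ay":0.06,"az":0,"x":7.4,"y":0,"z":2.45,"hand":1},{"ax":0,"ay":0.06,"az":0,"x":7.4,"y":0,"z":2.45,"hand":1}]'|grep -E "for"
python3 -m inch '[{"ax":0,"ay":0.06,"az":0,"x":7.4,"y":0,"z":2.45,"hand":1},{"ax":0,"ay":0.06,"az":0,"x":7.4,"y":0,"z":2.45,"hand":1},{"ax":0,"ay":0.06,"az":0,"x":7.4,"y":0,"z":2.45,"hand":1},{"ax":0,"ay":0.06,"az":0,"x":7.4,"y":0,"z":2.45,"hand":1},{"ax":0,"ay":0.06,"az":0,"x":7.4,"y":0,"z":2.45,"hand":1}]'|grep -E "for"
python3 -m inch '[{"ax":0,"ay":0.06,"az":0,"x":7.4,"y":0,"z":2.45,"hand":1},{"ax":0,"ay":0.06,"az":0,"x":7.4,"y":0,"z":2.45,"hand":1},{"ax":0,"ay":0.06,"az":0,"x":7.4,"y":0,"z":2.45,"hand":1},{"ax":0,"ay":0.05,"az":0,"x":6.2,"y":0,"z":2.1,"hand":1},{"ax":0,"ay":0,"az":0,"x":0,"y":0,"z":0,"hand":1}]'
python3 look.py l5
```

```text
contact_force: [4.5, 0.5, 1.8]
contact_force: [2.1, -0.7, 3.7]
contact_force: [-0.7, -0.5, 6.3]
time: 8.45
eef_pos: [0.4842, -0.1226, 0.0943]
tcp_rot: [0.68, 0.195, -0.195, -0.679]
contact_force: [-2.9, 1.2, 8.5]
opening: 0.268
dot [178.  293.8] 8 r 0.0334 ang 1.419
yel [([175, 365, 4, 11, 24], [176.3, 370.2]), ([178, 376, 6, 9, 25], [179.9, 380.6]), ([225, 380, 26, 23, 155], [237.3, 388.6]), ([171, 393, 52, 27, 299], [196.7, 407.2]), ([231, 397, 26, 17, 113], [243.8, 404.2]), ([208, 411, 20, 9, 76], [218.8, 415.8])]
t 8.5 r 0.1297 ang -0.582 q6 -1.01
```

```bash
python3 -m inch '[{"ax":0,"ay":0.03,"az":0,"x":3.7,"y":0,"z":1.3,"hand":1},{"ax":0,"ay":0,"az":0,"x":0,"y":0,"z":0,"hand":1}]'|grep for
for i in 1; do
python3 -m inch '[{"ax":0,"ay":-0.06,"az":0,"x":-7.24,"y":0,"z":-2.89,"hand":1},{"ax":0,"ay":-0.06,"az":0,"x":-7.24,"y":0,"z":-2.89,"hand":1},{"ax":0,"ay":-0.06,"az":0,"x":-7.24,"y":0,"z":-2.89,"hand":1},{"ax":0,"ay":-0.06,"az":0,"x":-7.24,"y":0,"z":-2.89,"hand":1},{"ax":0,"ay":-0.06,"az":0,"x":-7.24,"y":0,"z":-2.89,"hand":1}]'|grep for
done
python3 look.py m1
python3 -m inch '[{"ax":0,"ay":-0.06,"az":0,"x":-7.24,"y":0,"z":-2.89,"hand":1},{"ax":0,"ay":-0.06,"az":0,"x":-7.24,"y":0,"z":-2.89,"hand":1},{"ax":0,"ay":-0.06,"az":0,"x":-7.24,"y":0,"z":-2.89,"hand":1},{"ax":0,"ay":-0.06,"az":0,"x":-7.24,"y":0,"z":-2.89,"hand":1},{"ax":0,"ay":-0.06,"az":0,"x":-7.24,"y":0,"z":-2.89,"hand":1}]'|grep for
python3 look.py m2
python3 -m inch '[{"ax":0,"ay":-0.06,"az":0,"x":-7.24,"y":0,"z":-2.89,"hand":1},{"ax":0,"ay":-0.06,"az":0,"x":-7.24,"y":0,"z":-2.89,"hand":1},{"ax":0,"ay":-0.06,"az":0,"x":-7.24,"y":0,"z":-2.89,"hand":1},{"ax":0,"ay":-0.06,"az":0,"x":-7.24,"y":0,"z":-2.89,"hand":1},{"ax":0,"ay":-0.06,"az":0,"x":-7.24,"y":0,"z":-2.89,"hand":1}]'|grep for
python3 look.py m3
python3 -m inch '[{"ax":0,"ay":-0.06,"az":0,"x":-7.24,"y":0,"z":-2.89,"hand":1},{"ax":0,"ay":-0.06,"az":0,"x":-7.24,"y":0,"z":-2.89,"hand":1},{"ax":0,"ay":-0.06,"az":0,"x":-7.24,"y":0,"z":-2.89,"hand":1},{"ax":0,"ay":-0.06,"az":0,"x":-7.24,"y":0,"z":-2.89,"hand":1},{"ax":0,"ay":0,"az":0,"x":0,"y":0,"z":0,"hand":1}]'
python3 look.py m4
```

```text
contact_force: [-2.6, 2.6, 8.3]
contact_force: [2.0, 2.9, 6.6]
dot [175.9 290.5] 8 r 0.0323 ang 1.638
yel [([185, 364, 4, 9, 9], [186.7, 368.0]), ([175, 366, 4, 11, 21], [176.7, 371.2]), ([178, 378, 5, 8, 21], [180.2, 382.0]), ([225, 380, 26, 20, 137], [237.2, 388.1]), ([171, 393, 51, 27, 273], [196.9, 406.9]), ([231, 397, 26, 17, 114], [243.7, 404.3]), ([207, 411, 21, 9, 70], [219.3, 415.8])]
t 9.1333 r 0.129 ang -0.302 q6 -1.36
contact_force: [3.2, 2.0, 5.6]
dot [171.1 287.2] 8 r 0.0301 ang 1.97
yel [([176, 369, 4, 10, 24], [177.6, 373.8]), ([179, 381, 7, 8, 23], [181.4, 385.0]), ([225, 380, 26, 18, 128], [237.4, 387.7]), ([171, 394, 52, 26, 291], [196.5, 407.1]), ([231, 397, 26, 17, 112], [243.5, 404.5]), ([208, 410, 20, 10, 72], [219.3, 415.8])]
t 9.6 r 0.1285 ang 0.005 q6 -1.74
contact_force: [5.3, 2.5, 5.6]
dot [165.8 285.8] 8 r 0.028 ang 2.288
yel [([177, 371, 6, 10, 25], [178.7, 376.1]), ([225, 381, 27, 18, 169], [237.9, 389.2]), ([180, 383, 8, 8, 22], [182.6, 387.0]), ([172, 394, 51, 26, 329], [197.6, 408.1]), ([232, 396, 25, 16, 99], [243.9, 403.3]), ([207, 408, 21, 12, 71], [218.1, 415.2])]
t 10.0667 r 0.1281 ang 0.305 q6 -2.1
time: 10.48
eef_pos: [0.4714, -0.2597, 0.0942]
tcp_rot: [0.477, 0.525, -0.523, -0.473]
contact_force: [4.5, 3.9, 6.7]
opening: 0.27
dot [160.7 285.3] 9 r 0.0274 ang 2.6
yel [([187, 371, 4, 7, 10], [188.5, 374.1]), ([177, 372, 4, 10, 23], [179.0, 376.6]), ([225, 382, 28, 19, 195], [238.5, 391.0]), ([181, 384, 5, 8, 22], [182.7, 387.8]), ([172, 395, 53, 25, 349], [199.8, 409.0]), ([230, 396, 27, 16, 97], [243.1, 403.1]), ([206, 409, 22, 11, 77], [217.7, 414.9])]
t 10.5333 r 0.1279 ang 0.542 q6 -2.36
```

View pics/m4.png

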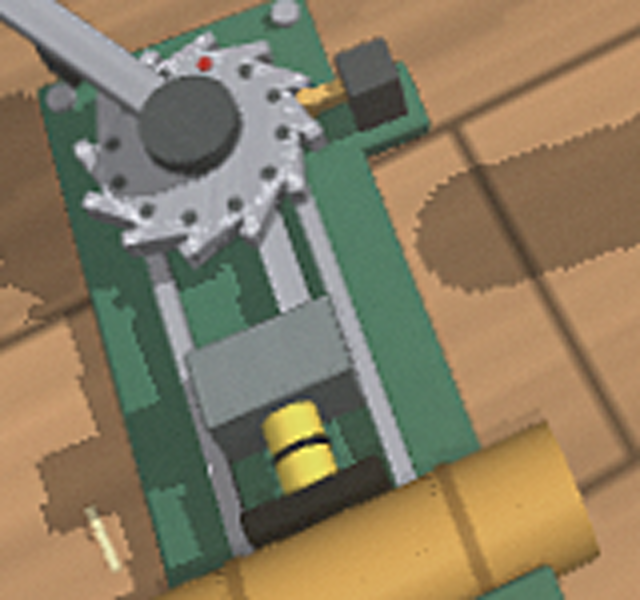

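The wheel advanced exactly two notches (12 mm). The plunger is still fully out (jaw edge, ring and pad spacing unchanged at about 405/445/490) and the pad is close to the tube. At most 5 mm of gap is left, so one more full stroke (12 mm) can't overshoot.

```bash
python3 -m inch '[{"ax":0,"ay":0.06,"az":0,"x":7.4,"y":0,"z":2.45,"hand":1},{"ax":0,"ay":0.06,"az":0,"x":7.4,"y":0,"z":2.45,"hand":1},{"ax":0,"ay":0.06,"az":0,"x":7.4,"y":0,"z":2.45,"hand":1},{"ax":0,"ay":0.06,"az":0,"x":7.4,"y":0,"z":2.45,"hand":1},{"ax":0,"ay":0.06,"az":0,"x":7.4,"y":0,"z":2.45,"hand":1}]'|grep -E "for"
python3 -m inch '[{"ax":0,"ay":0.06,"az":0,"x":7.4,"y":0,"z":2.45,"hand":1},{"ax":0,"ay":0.06,"az":0,"x":7.4,"y":0,"z":2.45,"hand":1},{"ax":0,"ay":0.06,"az":0,"x":7.4,"y":0,"z":2.45,"hand":1},{"ax":0,"ay":0.06,"az":0,"x":7.4,"y":0,"z":2.45,"hand":1},{"ax":0,"ay":0.06,"az":0,"x":7.4,"y":0,"z":2.45,"hand":1}]'|grep -E "for"
python3 -m inch '[{"ax":0,"ay":0.06,"az":0,"x":7.4,"y":0,"z":2.45,"hand":1},{"ax":0,"ay":0.06,"az":0,"x":7.4,"y":0,"z":2.45,"hand":1},{"ax":0,"ay":0.06,"az":0,"x":7.4,"y":0,"z":2.45,"hand":1},{"ax":0,"ay":0.06,"az":0,"x":7.4,"y":0,"z":2.45,"hand":1},{"ax":0,"ay":0.06,"az":0,"x":7.4,"y":0,"z":2.45,"hand":1}]'|grep -E "for"
python3 -m inch '[{"ax":0,"ay":0.06,"az":0,"x":7.4,"y":0,"z":2.45,"hand":1},{"ax":0,"ay":0.06,"az":0,"x":7.4,"y":0,"z":2.45,"hand":1},{"ax":0,"ay":0.06,"az":0,"x":7.4,"y":0,"z":2.45,"hand":1},{"ax":0,"ay":0.06,"az":0,"x":7.4,"y":0,"z":2.45,"hand":1},{"ax":0,"ay":0,"az":0,"x":0,"y":0,"z":0,"hand":1}]'
python3 look.py n0
python3 -m inch '[{"ax":0,"ay":-0.06,"az":0,"x":-7.24,"y":0,"z":-2.89,"hand":1},{"ax":0,"ay":-0.06,"az":0,"x":-7.24,"y":0,"z":-2.89,"hand":1},{"ax":0,"ay":-0.06,"az":0,"x":-7.24,"y":0,"z":-2.89,"hand":1},{"ax":0,"ay":-0.06,"az":0,"x":-7.24,"y":0,"z":-2.89,"hand":1},{"ax":0,"ay":-0.06,"az":0,"x":-7.24,"y":0,"z":-2.89,"hand":1}]'|grep for
python3 -m inch '[{"ax":0,"ay":-0.06,"az":0,"x":-7.24,"y":0,"z":-2.89,"hand":1},{"ax":0,"ay":-0.06,"az":0,"x":-7.24,"y":0,"z":-2.89,"hand":1},{"ax":0,"ay":-0.06,"az":0,"x":-7.24,"y":0,"z":-2.89,"hand":1},{"ax":0,"ay":-0.06,"az":0,"x":-7.24,"y":0,"z":-2.89,"hand":1},{"ax":0,"ay":-0.06,"az":0,"x":-7.24,"y":0,"z":-2.89,"hand":1}]'|grep for
python3 look.py n2
python3 -m inch '[{"ax":0,"ay":-0.06,"az":0,"x":-7.24,"y":0,"z":-2.89,"hand":1},{"ax":0,"ay":-0.06,"az":0,"x":-7.24,"y":0,"z":-2.89,"hand":1},{"ax":0,"ay":-0.06,"az":0,"x":-7.24,"y":0,"z":-2.89,"hand":1},{"ax":0,"ay":-0.06,"az":0,"x":-7.24,"y":0,"z":-2.89,"hand":1},{"ax":0,"ay":-0.06,"az":0,"x":-7.24,"y":0,"z":-2.89,"hand":1}]'|grep for
python3 look.py n3
python3 -m inch '[{"ax":0,"ay":-0.06,"az":0,"x":-7.24,"y":0,"z":-2.89,"hand":1},{"ax":0,"ay":-0.06,"az":0,"x":-7.24,"y":0,"z":-2.89,"hand":1},{"ax":0,"ay":-0.06,"az":0,"x":-7.24,"y":0,"z":-2.89,"hand":1},{"ax":0,"ay":-0.06,"az":0,"x":-7.24,"y":0,"z":-2.89,"hand":1},{"ax":0,"ay":0,"az":0,"x":0,"y":0,"z":0,"hand":1}]'
python3 look.py n4
python3 -c "
import cv2,numpy as np
a=[cv2.imread(f'pics/{n}.png')[260:600,140:520] for n in('n0','n4')]
cv2.imwrite('pics/n04.png',np.hstack(a))"
```

```text
contact_force: [4.1, 0.8, 4.5]
contact_force: [2.7, -0.7, 5.9]
contact_force: [-1.3, -0.2, 7.5]
time: 12.2
eef_pos: [0.4867, -0.1195, 0.0942]
tcp_rot: [0.683, 0.185, -0.184, -0.682]
contact_force: [-2.4, 1.3, 10.4]
opening: 0.269
yel [([177, 373, 4, 9, 23], [178.7, 377.3]), ([225, 381, 26, 17, 144], [237.4, 388.5]), ([180, 384, 6, 8, 22], [182.3, 388.0]), ([172, 393, 52, 27, 295], [197.4, 407.1]), ([231, 397, 26, 16, 112], [243.9, 404.5]), ([211, 411, 18, 9, 67], [220.0, 415.9])]
t 12.25 r 0.1298 ang -0.612 q6 -0.97
contact_force: [1.9, 3.6, 6.3]
contact_force: [4.2, 3.9, 6.6]
yel [([178, 377, 3, 5, 12], [179.1, 379.2]), ([225, 381, 26, 16, 132], [237.5, 388.2]), ([180, 384, 6, 8, 22], [182.2, 388.1]), ([172, 394, 50, 26, 273], [197.0, 407.1]), ([231, 395, 26, 19, 121], [244.2, 404.7]), ([209, 412, 20, 8, 68], [220.0, 416.0])]
t 13.1333 r 0.1285 ang 0.003 q6 -1.74
contact_force: [4.5, 2.7, 5.9]
yel [([225, 381, 27, 17, 166], [238.4, 389.4]), ([180, 384, 6, 8, 23], [182.5, 387.9]), ([172, 394, 51, 26, 322], [198.0, 408.3]), ([232, 396, 25, 17, 102], [243.9, 403.7]), ([207, 411, 21, 9, 65], [218.8, 415.5])]
t 13.6 r 0.1281 ang 0.304 q6 -2.1
time: 14.02
eef_pos: [0.4713, -0.2596, 0.0943]
tcp_rot: [0.477, 0.525, -0.523, -0.473]
contact_force: [5.3, 4.1, 6.6]
opening: 0.27
yel [([225, 382, 28, 18, 206], [238.8, 391.0]), ([181, 384, 5, 8, 22], [182.7, 387.9]), ([172, 396, 53, 24, 332], [199.8, 408.8]), ([230, 396, 27, 16, 99], [243.1, 403.2]), ([209, 409, 19, 11, 68], [218.0, 415.1])]
t 14.0667 r 0.1279 ang 0.541 q6 -2.36
```

View pics/n04.png

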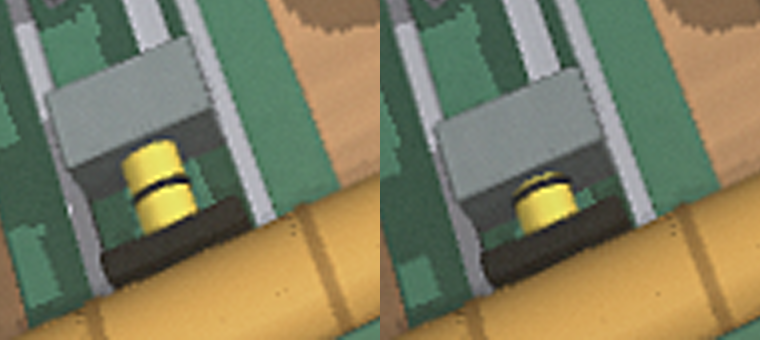

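The pad had already reached the tube, so this stroke pushed the plunger in by about 12 mm. The ring is almost at the jaw face, with a thin yellow sliver (about 3–4 mm) still behind it at right-panel (540,178). That leaves about 3.8 mm, or 0.33 rad of the wheel. From the earlier stroke the pawl engages at a lever angle of about -0.49, so I'll return fully and then stop the stroke early, at about -0.17.

```bash
python3 -m inch '[{"ax":0,"ay":0.06,"az":0,"x":7.4,"y":0,"z":2.45,"hand":1},{"ax":0,"ay":0.06,"az":0,"x":7.4,"y":0,"z":2.45,"hand":1},{"ax":0,"ay":0.06,"az":0,"x":7.4,"y":0,"z":2.45,"hand":1},{"ax":0,"ay":0.06,"az":0,"x":7.4,"y":0,"z":2.45,"hand":1},{"ax":0,"ay":0.06,"az":0,"x":7.4,"y":0,"z":2.45,"hand":1}]'|grep -E "for"
python3 -m inch '[{"ax":0,"ay":0.06,"az":0,"x":7.4,"y":0,"z":2.45,"hand":1},{"ax":0,"ay":0.06,"az":0,"x":7.4,"y":0,"z":2.45,"hand":1},{"ax":0,"ay":0.06,"az":0,"x":7.4,"y":0,"z":2.45,"hand":1},{"ax":0,"ay":0.06,"az":0,"x":7.4,"y":0,"z":2.45,"hand":1},{"ax":0,"ay":0.06,"az":0,"x":7.4,"y":0,"z":2.45,"hand":1}]'|grep -E "for"
python3 -m inch '[{"ax":0,"ay":0.06,"az":0,"x":7.4,"y":0,"z":2.45,"hand":1},{"ax":0,"ay":0.06,"az":0,"x":7.4,"y":0,"z":2.45,"hand":1},{"ax":0,"ay":0.06,"az":0,"x":7.4,"y":0,"z":2.45,"hand":1},{"ax":0,"ay":0.06,"az":0,"x":7.4,"y":0,"z":2.45,"hand":1},{"ax":0,"ay":0.06,"az":0,"x":7.4,"y":0,"z":2.45,"hand":1}]'|grep -E "for"
python3 -m inch '[{"ax":0,"ay":0.06,"az":0,"x":7.4,"y":0,"z":2.45,"hand":1},{"ax":0,"ay":0.06,"az":0,"x":7.4,"y":0,"z":2.45,"hand":1},{"ax":0,"ay":0.06,"az":0,"x":7.4,"y":0,"z":2.45,"hand":1},{"ax":0,"ay":0.06,"az":0,"x":7.4,"y":0,"z":2.45,"hand":1},{"ax":0,"ay":0,"az":0,"x":0,"y":0,"z":0,"hand":1}]'
python3 look.py p0
python3 -m inch '[{"ax":0,"ay":-0.06,"az":0,"x":-7.24,"y":0,"z":-2.89,"hand":1},{"ax":0,"ay":-0.06,"az":0,"x":-7.24,"y":0,"z":-2.89,"hand":1},{"ax":0,"ay":-0.06,"az":0,"x":-7.24,"y":0,"z":-2.89,"hand":1},{"ax":0,"ay":-0.06,"az":0,"x":-7.24,"y":0,"z":-2.89,"hand":1}]'|grep for
python3 -m inch '[{"ax":0,"ay":-0.06,"az":0,"x":-7.24,"y":0,"z":-2.89,"hand":1},{"ax":0,"ay":-0.06,"az":0,"x":-7.24,"y":0,"z":-2.89,"hand":1},{"ax":0,"ay":-0.06,"az":0,"x":-7.24,"y":0,"z":-2.89,"hand":1},{"ax":0,"ay":0,"az":0,"x":0,"y":0,"z":0,"hand":1}]'
python3 look.py p1
python3 -c "
import cv2,numpy as np
a=[cv2.imread(f'pics/{n}.png')[0:600,140:520] for n in('p0','p1')]
cv2.imwrite('pics/p01.png',np.hstack(a))"
```

```text
contact_force: [5.0, 0.2, 4.4]
contact_force: [2.9, -1.8, 6.1]
contact_force: [-0.8, -0.5, 7.7]
time: 15.73
eef_pos: [0.4866, -0.1195, 0.0942]
tcp_rot: [0.683, 0.185, -0.184, -0.682]
contact_force: [-2.3, 0.9, 10.5]
opening: 0.269
dot [142.  295.3] 7 r 0.0279 ang -2.418
yel [([225, 381, 26, 16, 131], [237.1, 388.4]), ([180, 384, 6, 8, 20], [182.2, 388.0]), ([172, 394, 52, 26, 297], [196.9, 407.5]), ([232, 397, 25, 17, 112], [244.0, 404.7]), ([210, 412, 18, 8, 66], [219.7, 415.9])]
t 15.7833 r 0.1298 ang -0.612 q6 -0.97
contact_force: [2.2, 4.1, 7.8]
time: 16.45
eef_pos: [0.4618, -0.1687, 0.0943]
tcp_rot: [0.63, 0.324, -0.322, -0.628]
contact_force: [2.0, 3.5, 6.7]
opening: 0.273
dot [138.2 301.6] 5 r 0.0304 ang -2.02
yel [([225, 381, 26, 18, 135], [237.6, 388.1]), ([180, 384, 6, 8, 23], [182.2, 387.9]), ([172, 394, 52, 26, 285], [197.2, 407.2]), ([231, 397, 27, 17, 117], [244.0, 404.9]), ([210, 412, 18, 8, 64], [220.4, 416.0])]
t 16.5 r 0.1288 ang -0.186 q6 -1.51
```

View pics/p01.png

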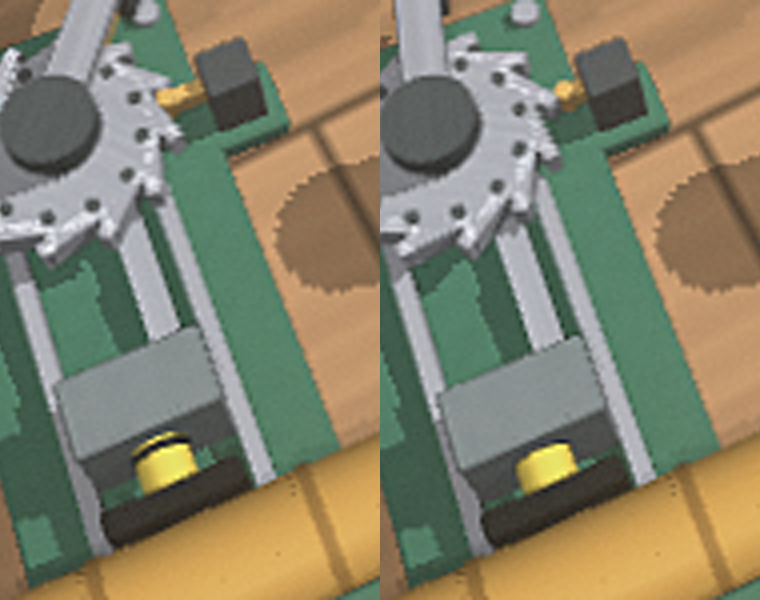

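The ring has just gone into the jaw's face and the plunger shows about half its length (yellow y≈450–488, 16 mm). That's enough, so I'll let go and lift.

```bash
python3 -m inch '[{"ax":0,"ay":0,"az":0,"x":0,"y":0,"z":0,"hand":-0.6},{"ax":0,"ay":0,"az":0,"x":0,"y":0,"z":0,"hand":-0.6},{"ax":0,"ay":0,"az":0,"x":0,"y":0,"z":0,"hand":-0.6},{"ax":0,"ay":0,"az":0,"x":0,"y":0,"z":0,"hand":-0.6},{"ax":0,"ay":0,"az":0,"x":0,"y":0,"z":0,"hand":-0.6}]'
python3 -m inch '[{"ax":0,"ay":0,"az":0,"x":0,"y":-20,"z":0,"hand":-0.6},{"ax":0,"ay":0,"az":0,"x":0,"y":-30,"z":0,"hand":-0.6},{"ax":0,"ay":0,"az":0,"x":0,"y":-30,"z":0,"hand":-0.6},{"ax":0,"ay":0,"az":0,"x":0,"y":-30,"z":0,"hand":-0.6},{"ax":0,"ay":0,"az":0,"x":0,"y":0,"z":0,"hand":-0.6}]'
python3 look.py q
python3 - <<'E'
from h import *
S=read_camera("scene");T=read_camera("top");print("top",redblobs(T))
o=np.zeros((420,800,3),np.uint8);o[:,:560]=S["img"]
o[:300,560:800]=cv2.resize(S["img"][340:415,150:210],None,fx=4,fy=4,interpolation=cv2.INTER_CUBIC);save({"img":o},"end")
E
```

```text
time: 16.92
eef_pos: [0.46, -0.1678, 0.0918]
tcp_rot: [-0.628, -0.323, 0.324, 0.629]
contact_force: [0.2, 0.1, -0.3]
opening: 0.796
time: 17.33
eef_pos: [0.4636, -0.1699, 0.2093]
tcp_rot: [0.632, 0.326, -0.322, -0.625]
contact_force: [0.8, -0.1, 1.0]
opening: 0.802
dot [138.2 301.6] 5 r 0.0304 ang -2.02
yel [([225, 381, 27, 19, 158], [237.5, 389.2]), ([180, 384, 6, 8, 23], [182.4, 388.1]), ([172, 395, 52, 25, 317], [197.4, 408.1]), ([232, 397, 25, 17, 114], [243.6, 404.4]), ([208, 411, 20, 9, 66], [219.2, 415.7])]
t 17.3833 r 0.1281 ang -0.181 q6 -1.51
top [([101, 13, 87, 28, 1741], [144.4, 28.2]), ([148, 232, 11, 9, 79], [153.1, 236.2]), ([373, 254, 13, 10, 92], [378.7, 258.4])]
```

View pics/end.png

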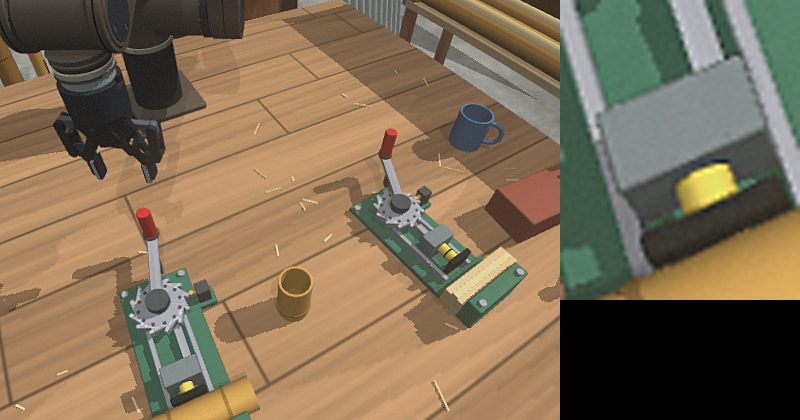

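The gripper is open and well clear of the post, and the wheel dot hasn't moved. The ring is at the jaw's face with about half the plunger showing. The spare's post is still at its starting pixel (153.1,236.2).

```bash
python3 -c "from plant import *; print(sign_off())"
```

```text
the job is handed in; nothing more can be done
None
```

I tightened the bamboo clamp with three full lever strokes and one short last one, stopped with about half the plunger in the jaw, then let go, lifted clear and handed the job in. It took about 17 s of the 58 s.

- **Plunger:** I put it at about 16 mm in: roughly 12 mm from the third stroke and 3.7 mm from the short one, both read from the pictures and not measured directly. In the last view the black ring is just at or inside the jaw's face, so it could be up to 1 mm further in.
- **After letting go:** the wheel's red dot stayed where it was, the gripper is about 12 cm above its gripping height, and the contact force is near zero.
- **Spare clamp:** its red post is at exactly the same pixel in the top view as at the start.
- **Forces:** readings between moves stayed near 10 N.
- **Disagreements:**
  - The two camera views differed by 5–12 mm on the hub and post positions. The combined post-to-hub distance of 131 mm matched the given 130 mm.
  - The lever started about 0.3 rad off centre, not close to the back stop as described, so I drew it back first.
  - My first moves were refused because the rows lacked some keys. Nothing moved.

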